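# Unstack the kit and lay out the pipetting station

### The job

The pipetting kit was left in one pile. Take the pile apart from the top down, one thing at a time, and set each thing squarely, centred and upright on its own place: the timer in the black dock, the vial in the orange dish, the blue tube block on the dark plate of the heater, and the tip box in the green tray, sides parallel to those of their places (either way round). Do not let the timer or the vial tip over, and leave the glass beaker and the conical flask where they stand.

Things in the scene. Friction and masses are not known exactly. Their poses are not given: they have to be found in the camera images.
- timer_centre (a point): White bench timer, a slab 22 mm thick (its x), 64 mm wide (y) and 52 mm high, 60 g, standing upright on the blue block. The point is its centre, 26 mm above its underside; z is up. Grasp it across its thickness.
- vial_centre (a point): Round vial with white cap and turquoise contents, 27 mm in diameter, 60 mm high, 30 g, standing on the tip box beside the blue block with about 10 mm between them. The point is its centre, 30 mm above its underside; z is up.
- block_centre (a point): Blue metal tube block with six holes in its top, 48 (x) x 64 (y) x 28 mm high, 240 g, lying on the tip box under the timer. The point is its centre, 14 mm above its underside; z is up. Grasp it across its 48 mm; the top of the tip box is directly below the fingertips there.
- tipbox_centre (a point): White pipette-tip box with green perforated top, closed and rigid: 71 (x) x 115 (y) x 52 mm high at the rim, walls 68 mm apart over the outside where it is gripped across x, 160 g; it stands on the bench, carries the block towards its -y end and the vial towards its +y end. The point is its centre, 26 mm above its underside; z is up.
- dock_seat (a point): Black timer dock fixed to the bench: a plate 46 (x) x 96 (y) x 4 mm with a lip 6 mm high (above the plate) across each short end, 86 mm free between the lips. The point is the centre of the plate's top, where the timer's underside goes (timer y along dock y, either way round).
- dish_seat (a point): Orange round dish fixed to the bench, 58 mm in diameter and 9 mm high, inner floor 4 mm above the bench and about 48 mm wide. The point is the centre of the inner floor, where the vial's underside goes.
- heater_seat (a point): Small white block heater fixed to the bench, 100 (x) x 124 (y) mm, with two black knobs at its front (-x) and a dark flat plate 78 (x) x 98 (y) mm on top. The point is the centre of the plate's top, 42 mm above the bench, where the block's underside goes (block y along heater y, either way round).
- tray_seat (a point): Green tray fixed to the bench, 98 (x) x 142 (y) mm, floor 4 mm above the bench, with L-shaped ledges 6 mm above the floor at the four corners only (sides open for fingers), 90 x 134 mm free between them. The point is the centre of the floor, where the tip box's underside goes (box y along tray y, either way round).
- beaker_centre (a point): Small empty glass beaker, 51 mm in diameter, 52 mm high, loose bystander. The point is its centre, 26 mm above its underside.
- flask_centre (a point): Conical glass flask, 68 mm in diameter, 105 mm high, loose bystander. The point is on its axis, 52 mm above its underside.
Things that resemble listed ones, but are neither listed nor needed, are in the scene too. Of the things like the part that bears timer_centre, leave any that is pink; of the rest the smaller one is meant. Leave any purple look-alike of the part that bears tipbox_centre alone.

How it is judged:
By the outcome, as a careful person would: the job done as asked, in the order asked, and still so for the second after the job is handed in, with the robot touching nothing.
It also fails if it takes over 128 s, if anything falls off the work surface, if the arm or the gripper's body presses on something with over 40 N, if the wrist force passes 120 N, or if a joint passes its speed limit or range.

### The arm

A 6-joint arm with a two-finger parallel gripper is mounted at the origin on a cart in front of the work surface, level with it; the furniture and walls round the work are solid. World frame = base frame: x ahead of the robot, y to its left, z up, the work surface at z = 0. Lengths are in m, angles in rad, forces in N, time in s.
With the tool pointing down it reaches from about 0.25 to 0.8 m from the base axis. Payload 3.9 kg.
Tool frame: the origin (TCP) lies between the finger pads; the fingertips stand 25 mm ahead of it and the grasp point (between the pads) lies 6 mm ahead of it (env.tcp_to_tips is the distance from the TCP to the fingertips, in m); z points along the fingers, x is the direction in which the jaws open and shut, and the axes are right-handed (so a half turn about z gives the same grasp; the last joint's range is limited). The gripper opens to 85 mm and grips with 20 to 120 N. Pads are 22 mm wide; open, the fingers measure 114 mm over their backs; the gripper's body (76 mm by 85 mm) begins 54 mm behind the grasp point. The pads swing forward as they close: fully open they stand 13 mm farther back than shut.
Start: joints at [-1.137, 0.26, -0.138, 1.173, 0, 1.571], TCP at [0.221, -0.476, 0.256] pointing down, gripper open.
Joint ranges: [-2.78, 2.78], [-0.83, 1.72], [-1.28, 1.37], [-1.9, 2.12], [-1.57, 1.48], [-3.14, 3.14]. Speed limits (rad/s): [2.57, 2.57, 3.14, 3.14, 3.14, 3.14].

### API

Orientations are given as a 3x3 rotation matrix whose columns are the frame's x, y, z axes.
In Python, from workcell import env gives the robot as it stands.
- The arm moves only by the tool drive_tool, never from a script. Its argument "series" is text: rows parted by semicolons, each of 5 numbers parted by spaces: the gripper's target within -1 to 1 (shut at 1, half-way at 0, fully open at -1), then the shift along the world's x, y, z in m, then the turn about the world's z in degrees. In form: claw x y z twist; .... A call has exactly 10 rows; each row is the pose to reach, as a shift and turn from the pose commanded when the call began; what a row does not reach only later rows make up. A row lasts 1/8 s, in which the tool goes at most 62.5 mm and 10.7 degrees, less where a joint would pass 70% of its speed; a pose out of reach is approached as far as the arm can. A call with a gripper value outside its range is refused whole. The fingers move at their own pace and stop on an object; "grip_force" is the grip in N (left out, the last holds). Time passes only in rows, so rows that repeat a pose let the fingers close, or fill a call up. It gives the time, the measured TCP pose, the force and the opening at its end, in the units of the state.
- env.state(): the state, without advancing time (a new reading comes with each control period).
- env.capture(name): name is "side" or "top" or "wrist"; returns (picture, depth): 480x640x3 uint8, red, green, blue; 480x640 float32, m along the optical axis (not along the pixel's ray), 0 where there is no reading.
- env.camera_params(name): a dict with "fov_y" (degrees; the focal length in pixels is half the picture's height over the tangent of half this angle, whatever the lens; pixels are square), "cx", "cy" (the principal point, pixels), "R" (3x3) and "t" (3): a world point X has camera coordinates R X + t. Camera axes: x right, y down, z forward; pixel columns grow to the right and rows downward; lengths in m; the calibration is good to about 2 mm. A picture is of the moment at which its call begins: read the wrist's pose just before it. camera_params takes no time and is no camera call; for the wrist camera it gives the pose at the moment of the call.
- env.hand_in(): hands the job in, once; it reports no verdict.
The state is a dict: "time": time; "qpos": joint angles; "dq": joint speeds; "effort": joint torques, N m; "tcp_pos": TCP position; "orientation": TCP orientation; "wrist_force": force on the tool from outside, world axes, zero at the start; "wrist_torque": the same for the moment, N m; "finger_gap": opening from 0.0 (shut) to 1.0 (fully open).
Only numpy, scipy, OpenCV 4.12 (cv2) and the standard library are available. Lean on these libraries where they do the work, as an engineer would, in place of code of your own. Each camera call takes 0.05 s, during which the arm holds its last target. There are 200 camera calls.

## Working session

There is one attempt and no reset: what is moved stays moved. The work goes in short steps, Python scripts to look and compute and a tool call to move; the robot and the scene stay as the last step left them, time stands still between calls to the robot, and variables do not carry over. Pictures are saved under pics/ and viewed, on a budget of 14 in all, crops included, one or two more only if the job needs it, and the job is handed in when it is done.

Besides the shell and the picture viewer there is one more tool, called after "Emit:" by a JSON object that holds its "api" and its "payload", one argument or row to a line. drive_tool: Moves the arm, as the interface text tells. Its arguments: {"type":"object","properties":{"series":{"type":"string"},"grip_force":{"type":"number"}},"required":["series"]}

```bash
mkdir -p pics; ls
cat > h.py <<'E'
import numpy as np, cv2
from workcell import env
def cap(n):
    p=env.camera_params(n); im,d=env.capture(n)
    f=240/np.tan(np.radians(p['fov_y'])/2)
    return im,d,dict(f=f,cx=p['cx'],cy=p['cy'],R=np.array(p['R']),t=np.array(p['t']))
def ray(p,u,v,z):  # pixel -> point on plane z
    R,t=p['R'],p['t']; d=R.T@np.array([(u-p['cx'])/p['f'],(v-p['cy'])/p['f'],1]); c=-R.T@t
    return c+d*(z-c[2])/d[2]
def cloud(p,d):
    v,u=np.mgrid[0:480,0:640]; X=np.stack([(u-p['cx'])/p['f']*d,(v-p['cy'])/p['f']*d,d],-1)
    return (X-p['t'])@p['R']
def save(n,im): cv2.imwrite('pics/'+n+'.png',im[:,:,::-1])
E
python3 - <<'E'
from h import *
import pickle
for n in('top','side'):
    im,d,p=cap(n); save(n,im); pickle.dump((im,d,p),open(n+'.pkl','wb')); print(n,p,(d>0).mean())
print(env.state(), env.tcp_to_tips)
E
```

```text
pics
top {'f': np.float64(490.6891820247776), 'cx': 320.5553145004079, 'cy': 235.3580948975823, 'R': array([[ 0.07704437, -0.99702377,  0.00278597],
       [-0.97671133, -0.07603536, -0.20063303],
       [ 0.20024773,  0.01273656, -0.97966251]]), 't': array([-0.01404087,  0.51334964,  1.02603112])} 0.9959993489583333
side {'f': np.float64(436.23435839367966), 'cx': 310.60541627526766, 'cy': 243.5235191288268, 'R': array([[-0.99848817, -0.05047752, -0.02175746],
       [-0.00131102,  0.41758532, -0.90863677],
       [ 0.05495133, -0.90723455, -0.41702018]]), 't': array([0.47270003, 0.0847498 , 1.03393463])} 0.9641178385416667
{'time': 0.1, 'qpos': array([-1.13699724e+00,  2.60605996e-01, -1.39263946e-01,  1.17271159e+00,
       -4.23085061e-05,  1.57079667e+00]), 'dq': array([ 0.00118677, -0.00208864,  0.00393908,  0.00079638,  0.00045473,
        0.00043688]), 'effort': array([ 3.90509615e-05, -4.06507802e+01,  2.54527599e+01,  1.01196289e-02,
        1.42972021e-04,  3.79166352e-06]), 'tcp_pos': array([ 0.22041114, -0.47584619,  0.25554554]), 'orientation': array([[ 4.20320047e-01, -9.07375576e-01, -7.88747815e-04],
       [-9.07374162e-01, -4.20320785e-01,  1.60206572e-03],
       [-1.78520241e-03,  4.23090482e-05, -9.99998406e-01]]), 'wrist_force': array([ 0.09515905, -0.15369299, -0.51837671]), 'wrist_torque': array([-0.00796335,  0.05252737,  0.00328078]), 'finger_gap': 0.9986066583849379} 0.025
```

View pics/top.png

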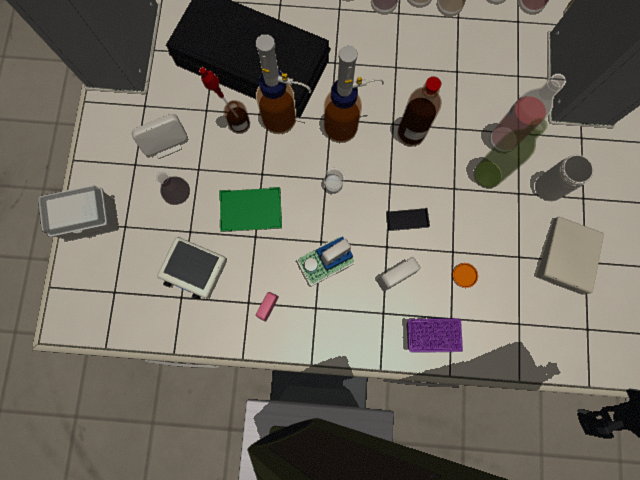

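View pics/side.png

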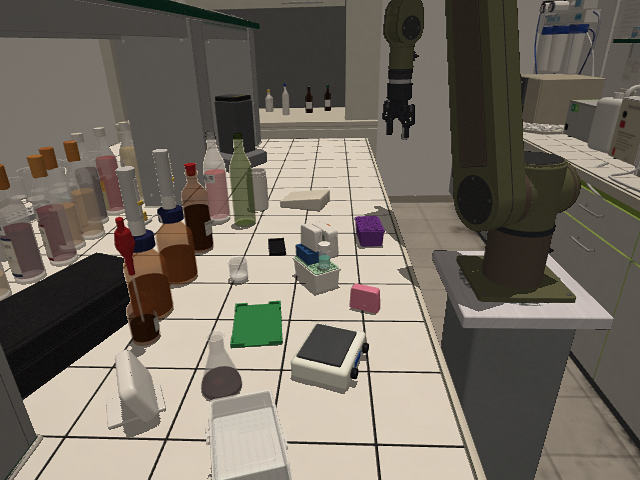

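Candidates for the timer: white slab on the blue block (336,250 top), a bigger white one lying or standing on the bench (399,273), and a pink one (266,306). The slab on the block looks like the one meant. The purple box (435,335) is the look-alike of the tip box (325,262). I'll confirm that in an enlarged crop while measuring.

```bash
cat >> h.py <<'E'
def rect(pts,k=1.0):
    r=cv2.minAreaRect((pts[:,:2]*1000).astype(np.float32)); (c,s,a)=r
    if s[0]>s[1]: s=(s[1],s[0]); a+=90   # a: direction of short side
    a=(a+90)%180-90
    return np.round(c,1),np.round(s,1),round(a,1)
def big(m):
    m=cv2.morphologyEx(m.astype(np.uint8),cv2.MORPH_OPEN,np.ones((2,2)))
    n,l,s,c=cv2.connectedComponentsWithStats(m); i=1+np.argmax(s[1:,4]); return l==i
def planepts(p,m,z):
    c=max(cv2.findContours(m.astype(np.uint8),cv2.RETR_EXTERNAL,cv2.CHAIN_APPROX_NONE)[0],key=len)[:,0]
    return np.array([ray(p,u,v,z) for u,v in c])
E
python3 - <<'E'
from h import *
import pickle
im,d,p=pickle.load(open('top.pkl','rb')); W=cloud(p,d)
hsv=cv2.cvtColor(im,cv2.COLOR_RGB2HSV); H,S,V=[hsv[...,i].astype(int) for i in range(3)]
u=np.arange(640)[None]; v=np.arange(480)[:,None]
def box(a,b,c,e): return (u>=a)&(u<=b)&(v>=c)&(v<=e)
def rep(n,m,z=None):
    m=big(m); w=W[m]; print(n,'med z',np.round(np.median(w[:,2])*1000,1),'cloud',rect(w), 'plane',rect(planepts(p,m,z)) if z is not None else '')
rep('tray',(H>45)&(H<85)&(S>120)&box(210,290,180,240),.007)
rep('dish',(H<15)&(S>150)&box(445,485,255,295),.009)
rep('dock',(V<50)&box(380,435,203,235),.006)
rep('heaterplate',(V<90)&(S<60)&(W[...,2]>.035)&box(160,225,238,296),.042)
z=W[...,2]
rep('blue',(H>95)&(H<125)&(S>100)&box(290,360,230,290),.08)
b=box(285,365,225,295)
rep('pile',b&(z>.040)&(z<.056),.052)
rep('timertop',b&(z>.125)&(z<.140),.132)
rep('vialtop',b&(z>.105)&(z<.117)&(u<325),.112)
rep('othertimer',box(375,425,250,295)&(z>.03)); print(np.percentile(z[box(375,425,250,295)],99))
rep('purple',box(400,470,310,355)&(z>.03),.052)
rep('pink',(S>80)&(H>160)&box(250,285,285,325),.052)
rep('beaker',box(318,350,165,195)&(z>.03));rep('flask',box(150,195,165,210)&(z>.02))
print('bench',np.median(z[box(300,320,315,330)]))
c=cv2.resize(im[225:325,245:435],(760,400),interpolation=cv2.INTER_CUBIC)
s=pickle.load(open('side.pkl','rb'))[0]; 
c2=cv2.resize(s[215:315,270:400][:, :],(260,200),interpolation=cv2.INTER_CUBIC)
o=np.zeros((600,760,3),np.uint8); o[:400]=c; o[400:,:260]=c2; save('crop1',o)
E
```

```text
tray med z 3.5 cloud (array([449.5, 147.7]), array([152.9, 378.6]), -70.3) plane (array([569.9, 191.5]), array([ 97.5, 140. ]), 7.8)
dish med z 4.9 cloud (array([ 461.4, -313.1]), array([42.2, 56.5]), -34.9) plane (array([ 460.2, -311. ]), array([42.4, 55.1]), -36.1)
dock med z 3.8 cloud (array([467.4, -79.1]), array([ 88.7, 376.1]), 48.6) plane (array([ 574. , -172.8]), array([42.4, 94.8]), 9.8)
heaterplate med z 41.5 cloud (array([384.2, 175.6]), array([ 76.6, 365.7]), -18.5) plane (array([426.3, 301.4]), array([76.5, 96.9]), -18.7)
blue med z 77.2 cloud (array([400.4,   2.8]), array([ 49.5, 201.5]), 71.2) plane (array([454.8, -17.5]), array([16. , 63.8]), 30.3)
pile med z 50.6 cloud (array([409., -13.]), array([126.2, 191.8]), -69.2) plane (array([456.6,   8.4]), array([ 69.4, 112.3]), 32.4)
timertop med z 130.1 cloud (array([409.8,   5.6]), array([ 47.9, 220.9]), 74.5) plane (array([467.6, -11.2]), array([22.1, 57.6]), 37.1)
vialtop med z 110.4 cloud (array([439. ,  38.9]), array([22.7, 25.8]), -84.7) plane (array([437.5,  38.6]), array([22.5, 24.8]), -85.5)
othertimer med z 72.5 cloud (array([393.6, -89. ]), array([ 33.9, 277.5]), 36.8) plane 
0.0773215172531794
purple med z 51.3 cloud (array([ 306.4, -146.9]), array([ 70.7, 318.1]), 5.6) plane (array([ 315.7, -233.1]), array([ 68.5, 113.9]), 5.6)
pink med z 49.9 cloud (array([332.9,  74.2]), array([ 59.1, 139.8]), -16.7) plane (array([349. , 126.9]), array([25.9, 57.3]), 68.5)
beaker med z 42.4 cloud (array([646.4,   1.7]), array([47.8, 54.1]), 12.9) plane 
flask med z 49.9 cloud (array([463.3, 211.2]), array([ 61.4, 519. ]), -40.9) plane 
bench -0.0008215108786192505
```

View pics/crop1.png

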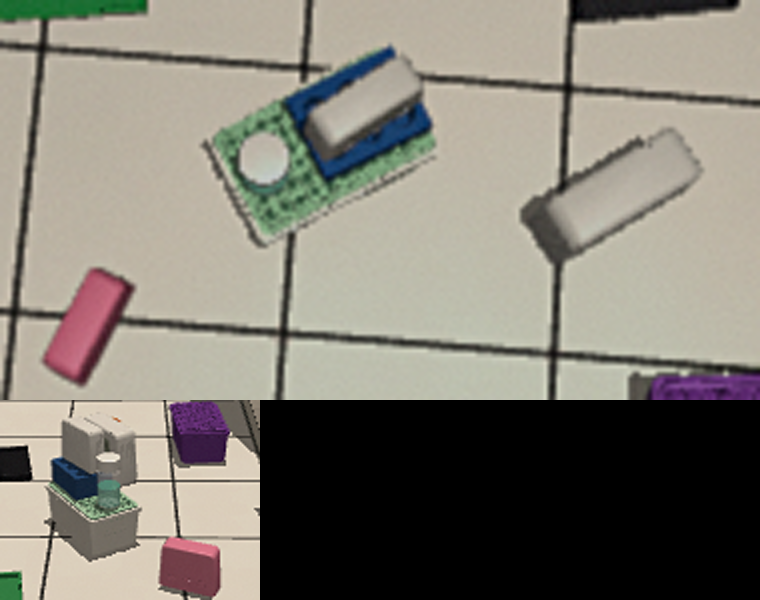

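The crop shows three candidates. The smaller white slab stands on the blue block, a larger white one is on the bench at right, and a pink one is at lower left. The slab on the block is the one meant. I'm moving above the pile for a close look.

Emit:
{"api": "drive_tool", "payload": {
  "series": "-1 0.03 0.05 0.06 10; -1 0.06 0.1 0.08 20; -1 0.085 0.15 0.08 30; -1 0.11 0.2 0.08 40; -1 0.135 0.25 0.08 50; -1 0.16 0.3 0.08 60; -1 0.185 0.35 0.08 70; -1 0.21 0.41 0.08 80; -1 0.235 0.465 0.08 90; -1 0.235 0.465 0.08 98",
  "grip_force": 30
}}

```text
time: 1.35
tcp_pos: [0.4568, -0.0074, 0.3356]
orientation: [[0.833, 0.553, -0.001], [0.553, -0.833, 0.001], [0.0, -0.001, -1.0]]
wrist_force: [-0.7, -0.6, -0.6]
finger_gap: 1.004
```

```bash
cat > pw.py <<'E'
from h import *
import pickle,sys
s=env.state(); print(s['time'],np.round(s['tcp_pos'],4),'yaw',np.degrees(np.arctan2(s['orientation'][1,0],s['orientation'][0,0])),s['finger_gap'],np.round(s['wrist_force'],1))
im,d,p=cap('wrist'); save(sys.argv[1],im); pickle.dump((im,d,p),open(sys.argv[1]+'.pkl','wb'))
E
python3 pw.py w1
```

```text
1.35 [ 0.4568 -0.0074  0.3356] yaw 33.54784598300148 1.0044211661306641 [-0.7 -0.6 -0.6]
```

View pics/w1.png

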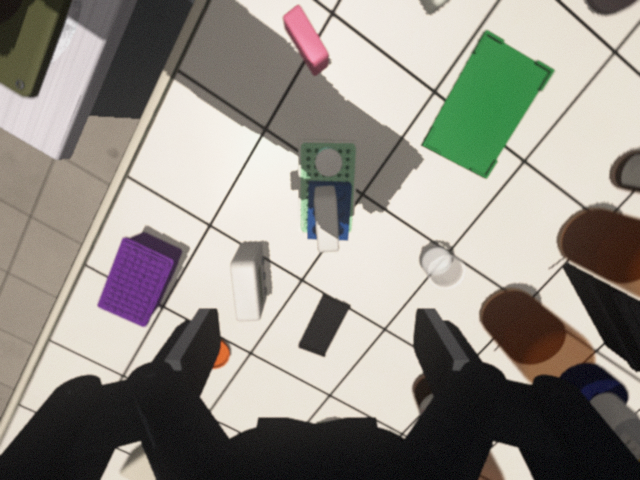

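The wrist view shows the pile: the vial cap at (328,160), the block at (329,210) and the timer top at (326,218). All three lie roughly along the image axes. I'll measure them by height slices.

```bash
cat > m1.py <<'E'
from h import *
import pickle
im,d,p=pickle.load(open('w1.pkl','rb')); W=cloud(p,d); z=W[...,2]
hsv=cv2.cvtColor(im,cv2.COLOR_RGB2HSV); H,S,V=[hsv[...,i].astype(int) for i in range(3)]
u=np.arange(640)[None]; v=np.arange(480)[:,None]
b=(u>290)&(u<370)&(v>130)&(v<260)
for n,m,zz in (('timer',b&(z>.122)&(z<.14)&(S<60)&(v>180),.132),('block',b&(((H>95)&(H<125)&(S>100))|((z>.1)&(v>185))),.080),('vial',b&(z>.1)&(v<182),.112),('box',b&(z>.043),.052)):
    m=big(m); print(n,m.sum(),np.median(z[m]),rect(planepts(p,m,zz)))
    w=W[m]; w=w[abs(w[:,2]-zz)<.006]; print('   cloud',rect(w),np.percentile(w,[2,50,98],axis=0)[:,2])
np.set_printoptions(linewidth=200,precision=3,suppress=True)
E
python3 m1.py
```

```text
timer 1264 0.1316291448242434 (array([468.9,  -8.7]), array([21.8, 58.8]), 37.4)
   cloud (array([468.8,  -9.4]), array([21.1, 58. ]), 37.4) [0.12850545 0.13167025 0.13311556]
block 1682 0.13124483553537672 (array([478.1, -16.2]), array([45.8, 73.1]), 33.1)
   cloud (array([473.5,  -9.8]), array([45.2, 57.4]), 33.0) [0.07825391 0.08010347 0.08166716]
vial 595 0.11199856442554867 (array([439.2,  40.8]), array([25.7, 26. ]), 33.5)
   cloud (array([438.8,  40.5]), array([24.7, 26.2]), 33.5) [0.11044781 0.11206549 0.11348636]
box 5991 0.0786594881847154 (array([465.8,   0.6]), array([ 68.8, 135.4]), 32.6)
   cloud (array([459.1,   9.9]), array([ 68.2, 112.2]), 32.4) [0.04716436 0.05154401 0.05566641]
```

Emit:
{"api": "drive_tool", "payload": {
  "series": "-1 0.0125 0.001 -0.04 4.5; -1 0.0125 0.001 -0.08 4.5; -1 0.0125 0.001 -0.11 4.5; -1 0.0125 0.001 -0.136 4.5; -1 0.0125 0.001 -0.136 4.5; -1 0.0125 0.001 -0.136 4.5; -1 0.0125 0.001 -0.136 4.5; -1 0.0125 0.001 -0.136 4.5; -1 0.0125 0.001 -0.136 4.5; -1 0.0125 0.001 -0.136 4.5"
}}

```text
time: 2.65
tcp_pos: [0.4683, -0.0103, 0.2005]
orientation: [[0.795, 0.607, 0.0], [0.607, -0.795, -0.0], [0.0, 0.0, -1.0]]
wrist_force: [0.1, -0.3, -0.0]
finger_gap: 0.999
```

```bash
python3 pw.py w2; sed -e "s/w1.pkl/w2.pkl/;s/^b=.*/b=(v<400)\&(np.hypot(W[...,0]-.46,W[...,1])<.09)/;s/\&(v>180)//;s/&(v>185)/\&0/" m1.py > m2.py; python3 m2.py
```

```text
2.65 [ 0.4683 -0.0103  0.2005] yaw 37.358012854598364 0.9989665362563205 [ 0.1 -0.3 -0. ]
timer 3270 0.1316371886156591 (array([467.8,  -7.7]), array([21.6, 58.7]), 37.3)
   cloud (array([468.6,  -9.3]), array([21.3, 58.3]), 37.4) [0.1278698  0.13167988 0.13305052]
block 1126 0.07970513894111529 (array([468.4,  17. ]), array([32.8, 56.8]), 82.6)
   cloud (array([465.7,   4.6]), array([38.4, 45.4]), -58.8) [0.07510846 0.08004306 0.08149573]
vial 1357 0.11206118509596237 (array([436.9,  42.9]), array([21. , 26.4]), -52.7)
   cloud (array([436.7,  42.6]), array([21.3, 25.9]), -53.0) [0.11078391 0.11207009 0.11347598]
box 13514 0.07987702460610001 (array([469.8,  -6.7]), array([ 68.4, 152.6]), 32.3)
   cloud (array([459. ,   9.8]), array([ 68.6, 113.1]), 32.3) [0.04717206 0.05147823 0.05533994]
```

View pics/w2.png

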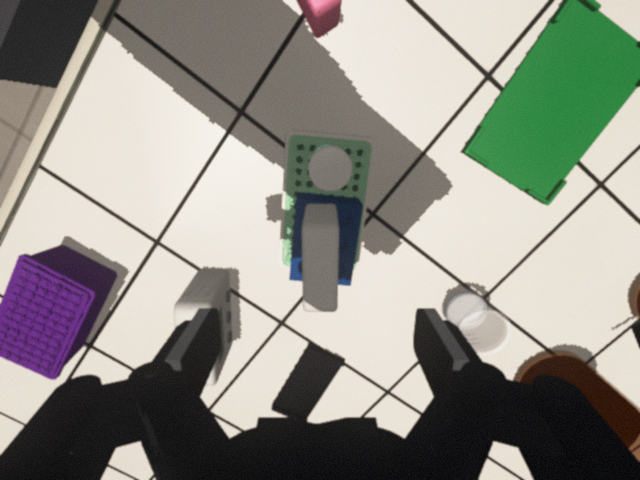

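Aligned: the timer sits between the jaws. Descending and gripping.

Emit:
{"api": "drive_tool", "payload": {
  "series": "-1 0.0005 0.001 -0.03 0; -1 0.0005 0.001 -0.06 0; -1 0.0005 0.001 -0.085 0; -1 0.0005 0.001 -0.085 0; -0.2 0.0005 0.001 -0.085 0; 0.3 0.0005 0.001 -0.085 0; 0.8 0.0005 0.001 -0.085 0; 0.8 0.0005 0.001 -0.085 0; 0.8 0.0005 0.001 -0.085 0; 0.8 0.0005 0.001 -0.085 0",
  "grip_force": 30
}}

```text
time: 3.95
tcp_pos: [0.4694, -0.0093, 0.1161]
orientation: [[0.795, 0.607, 0.002], [0.607, -0.795, 0.0], [0.001, 0.001, -1.0]]
wrist_force: [0.2, 0.5, 5.0]
finger_gap: 0.253
```

Emit:
{"api": "drive_tool", "payload": {
  "series": "0.8 0 0 0.02 0; 0.8 0 0 0.05 0; 0.8 0.02 -0.03 0.06 -5; 0.8 0.035 -0.06 0.06 -10; 0.8 0.055 -0.09 0.06 -15; 0.8 0.075 -0.12 0.06 -20; 0.8 0.09 -0.14 0.06 -24; 0.8 0.104 -0.16 0.06 -27; 0.8 0.104 -0.16 0.06 -27; 0.8 0.104 -0.16 0.06 -27"
}}

```text
time: 5.2
tcp_pos: [0.5716, -0.1688, 0.1747]
orientation: [[0.984, 0.18, -0.002], [0.18, -0.984, 0.001], [-0.002, -0.001, -1.0]]
wrist_force: [0.4, 0.2, -0.8]
finger_gap: 0.253
```

Run:
```python
from h import *
import pickle
for n in('w1','top'):
    im,d,p=pickle.load(open(n+'.pkl','rb')); W=cloud(p,d)
    hsv=cv2.cvtColor(im,cv2.COLOR_RGB2HSV); H,S,V=[hsv[...,i].astype(int) for i in range(3)]
    def near(x,y,r): return np.hypot(W[...,0]-x,W[...,1]-y)<r
    def rep(k,m,z): m=big(m); print(n,k,np.round(np.median(W[m][:,2]),4),rect(planepts(p,m,z)),rect(W[m]))
    rep('dock',near(.574,-.173,.08)&(V<60),.006)
    rep('dish',near(.46,-.311,.05)&(H<15)&(S>150),.007)
    m=near(.574,-.173,.08)&(V<60)
    rep('dockplate',m&(W[...,2]<.0065)&(W[...,2]>.001),.004)
    rep('tray',near(.57,.19,.11)&(H>45)&(H<85)&(S>120),.008)
    if n=='top': rep('heater',near(.4263,.3014,.08)&(V<100)&(S<60)&(W[...,2]>.035),.042)
im,d,p=cap('wrist');save('w3',im)
im,d,p=cap('top');save('t3',im)
```

```text
w1 dock 0.005 (array([ 577.8, -171.3]), array([40.9, 96.5]), 9.7) (array([521.3, -70. ]), array([ 66.7, 334.2]), 29.1)
w1 dish 0.0057 (array([ 475.5, -302.7]), array([17.1, 51.2]), 14.3) (array([ 441.6, -137.9]), array([ 18.3, 399.5]), 11.5)
w1 dockplate 0.0049 (array([ 578.7, -174.6]), array([40.6, 85.7]), 10.2) (array([520.1, -70.7]), array([ 62.6, 334.4]), 29.4)
w1 tray 0.0046 (array([571.1, 193.6]), array([ 96.4, 139.8]), 8.2) (array([506.6, 171.6]), array([152. , 252.3]), -71.6)
top dock 0.0038 (array([ 574.8, -173. ]), array([43.9, 95.5]), 9.2) (array([468.8, -80. ]), array([ 89.3, 379.4]), 48.6)
top dish 0.0049 (array([ 460.5, -311.6]), array([42.4, 55.2]), -36.1) (array([ 461.4, -313.1]), array([42.2, 56.5]), -34.9)
top dockplate 0.0036 (array([ 575.1, -173.9]), array([43.1, 86.4]), 9.5) (array([465.3, -80.9]), array([ 79.9, 376.1]), 49.1)
top tray 0.0035 (array([569.7, 191.4]), array([ 97.4, 139.8]), 7.8) (array([449.5, 147.7]), array([152.9, 378.6]), -70.3)
top heater 0.0415 (array([426.5, 301.8]), array([76.8, 97.9]), -18.5) (array([384.8, 175.5]), array([ 76.9, 365.8]), -18.3)
```

View pics/w3.png

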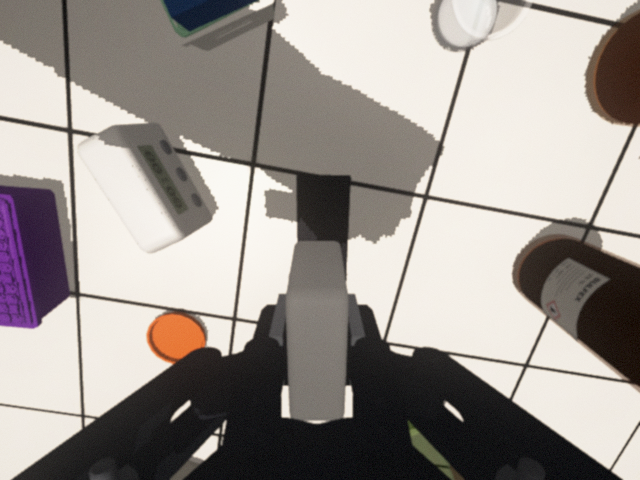

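The held timer is upright between the fingers. The dock's far half shows at u 297-350 with its end at v≈175. I'll use it to refine the dock's midline.

Run:
```python
from h import *
im,d,p=cap('wrist'); 
s=env.state(); print(s['tcp_pos'],np.degrees(np.arctan2(s['orientation'][1,0],s['orientation'][0,0])))
g=im.max(2).astype(int)
for v in (190,205,220,232):
    r=g[v,280:370]; m=np.where(r<60)[0]; a,b=280+m.min(),280+m.max(); A=ray(p,a-.5,v,.004);B=ray(p,b+.5,v,.004); print(v,a,b,(A*1000).round(1),(B*1000).round(1),np.linalg.norm(A-B), r[m.min()-4:m.min()+4], r[m.max()-3:m.max()+5])
c=g[150:200,323]; print(150+np.where(c<60)[0].min(), (ray(p,323,149.5+np.where(c<60)[0].min(),.010)*1000).round(1))
```

```text
[ 0.57193419 -0.16850203  0.1752236 ] 10.416961870003423
190 297 348 [ 548. -141.    4.] [ 591.8 -133.     4. ] 0.04451306227254062 [203 158 124  81  45  35  41  39] [ 23  26  26  36  67 113 128 129]
205 297 348 [ 550.1 -153.9    4. ] [ 594.5 -145.7    4. ] 0.04514986536553509 [141 138 124  96  52  41  41  41] [ 30  26  30  55  94 123 132 129]
220 298 347 [ 553.1 -167.     4. ] [ 596.4 -159.     4. ] 0.04404341655233313 [184 204 168  93  54  56  70  65] [ 32  35  32  47  83 113 131 134]
232 305 346 [ 561.  -176.7    4. ] [ 597.9 -170.     4. ] 0.03743018229167548 [65 64 65 66 59 68 68 68] [ 36  39  33  38  76 116 128 137]
176 [ 567.8 -124.1   10. ]
```

Emit:
{"api": "drive_tool", "payload": {
  "series": "0.8 0.0035 -0.0035 -0.03 -0.6; 0.8 0.0035 -0.0035 -0.06 -0.6; 0.8 0.0035 -0.0035 -0.09 -0.6; 0.8 0.0035 -0.0035 -0.11 -0.6; 0.8 0.0035 -0.0035 -0.12 -0.6; 0.8 0.0035 -0.0035 -0.128 -0.6; 0.8 0.0035 -0.0035 -0.131 -0.6; 0.8 0.0035 -0.0035 -0.133 -0.6; 0.8 0.0035 -0.0035 -0.133 -0.6; 0.8 0.0035 -0.0035 -0.133 -0.6"
}}

```text
time: 6.6
tcp_pos: [0.5764, -0.173, 0.0427]
orientation: [[0.986, 0.169, 0.001], [0.169, -0.986, -0.0], [0.001, 0.0, -1.0]]
wrist_force: [0.4, 0.9, -0.9]
finger_gap: 0.25
```

```bash
python3 pw.py w4
```

```text
6.6 [ 0.5764 -0.173   0.0427] yaw 9.750561009793504 0.24995215688736988 [ 0.4  0.9 -0.9]
```

View pics/w4.png

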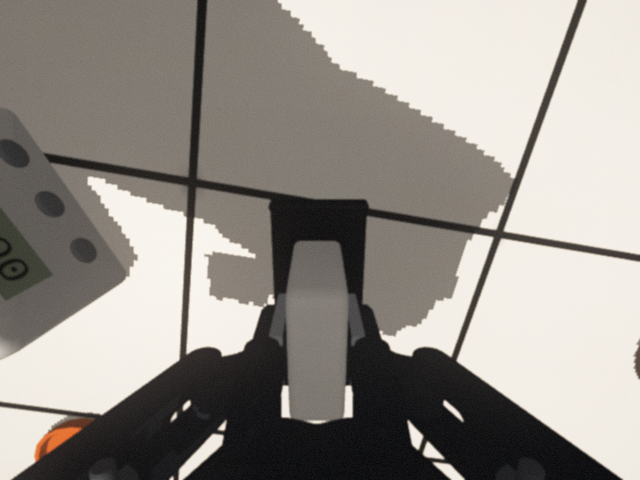

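The timer is centred on the dock (dock 272–367, timer mid ≈318). Lowering the last 2–3 mm, releasing and rising.

Emit:
{"api": "drive_tool", "payload": {
  "series": "0.8 -0.0003 0.001 -0.0015 0; 0.8 -0.0003 0.001 -0.0025 0; 0.8 -0.0003 0.001 -0.003 0; 0.8 -0.0003 0.001 -0.003 0; 0.4 -0.0003 0.001 -0.003 0; 0 -0.0003 0.001 -0.003 0; -0.4 -0.0003 0.001 -0.003 0; -0.4 -0.0003 0.001 0.01 0; -0.4 -0.0003 0.001 0.05 0; -0.4 -0.0003 0.001 0.1 0"
}}

```text
time: 7.9
tcp_pos: [0.5751, -0.1716, 0.1431]
orientation: [[0.986, 0.169, -0.002], [0.169, -0.986, 0.001], [-0.002, -0.001, -1.0]]
wrist_force: [-0.1, -0.5, 0.1]
finger_gap: 0.696
```

Emit:
{"api": "drive_tool", "payload": {
  "series": "-0.4 -0.01 0.015 0.06 2; -1 -0.03 0.05 0.08 8; -1 -0.06 0.1 0.08 14; -1 -0.09 0.14 0.08 20; -1 -0.115 0.18 0.08 22.7; -1 -0.1366 0.2116 0.08 22.7; -1 -0.1366 0.2116 0.08 22.7; -1 -0.1366 0.2116 0.08 22.7; -1 -0.1366 0.2116 0.08 22.7; -1 -0.1366 0.2116 0.08 22.7"
}}

```text
time: 9.15
tcp_pos: [0.4398, 0.0391, 0.2223]
orientation: [[0.845, 0.535, 0.0], [0.535, -0.845, -0.0], [0.0, 0.0, -1.0]]
wrist_force: [0.1, -0.3, 0.5]
finger_gap: 1.002
```

```bash
python3 pw.py w5
cat > m5.py <<'E'
from h import *
import pickle,sys
im,d,p=pickle.load(open(sys.argv[1]+'.pkl','rb')); W=cloud(p,d); z=W[...,2]
hsv=cv2.cvtColor(im,cv2.COLOR_RGB2HSV); H,S,V=[hsv[...,i].astype(int) for i in range(3)]
v=np.arange(480)[:,None]
def near(x,y,r): return np.hypot(W[...,0]-x,W[...,1]-y)<r
def rep(k,m,zz):
    if m.sum()<20: print(k,'none'); return
    m=big(m); w=W[m]; w=w[abs(w[:,2]-zz)<.006]; print(k,m.sum(),np.median(z[m]).round(4),rect(planepts(p,m,zz)),rect(w) if len(w) else '')
rep('vial',near(.438,.040,.03)&(z>.105)&(z<.118),.112)
rep('block',near(.472,-.01,.06)&(H>95)&(H<125)&(S>100)&(z>.072),.080)
rep('box',near(.459,.009,.09)&(z>.043)&(z<.056),.052)
rep('timer',near(.575,-.172,.06)&(z>.048)&(z<.066),.056)
E
python3 m5.py w5
python3 - <<'E'
from h import *; import pickle
x=cap('top'); save('t5',x[0]); pickle.dump(x,open('t5.pkl','wb'))
E
python3 m5.py t5
```

```text
9.15 [0.4398 0.0391 0.2223] yaw 32.37297053072693 1.002442256537943 [ 0.1 -0.3  0.5]
vial 1103 0.112 (array([438.4,  40.7]), array([25.8, 27.9]), 32.3) (array([438.2,  40.4]), array([25.1, 27.1]), 32.5)
block 2856 0.0801 (array([472.1,  -6.8]), array([46.9, 64.4]), 31.1) (array([471.9,  -7. ]), array([46.6, 64.6]), 31.3)
box 3762 0.0513 (array([458.7,  11.2]), array([ 68.4, 111.8]), 32.3) (array([459.,  10.]), array([ 68.4, 113.1]), 32.3)
timer 32 0.0527 (array([ 560.4, -142. ]), array([4.1, 9.7]), -57.6) (array([ 561.7, -145.8]), array([2.8, 7.7]), -59.4)
vial none
block none
box none
timer 261 0.0543 (array([ 572. , -173.1]), array([22.7, 57.8]), 10.3) (array([ 573.6, -172.5]), array([19.6, 56.3]), 10.2)
```

View pics/w5.png

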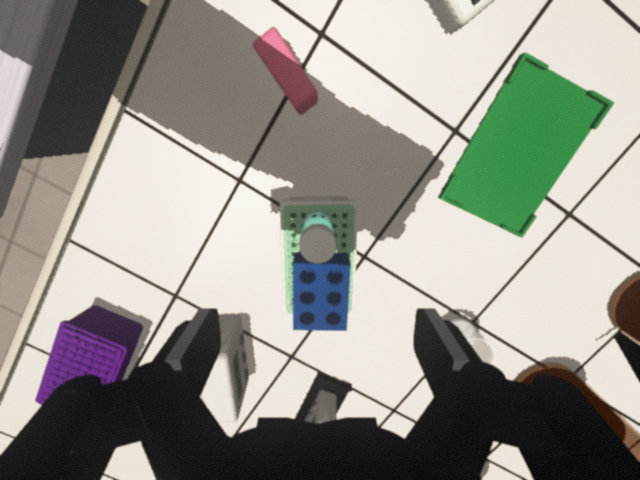

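The vial is at (438.3, 40.6) mm under the jaws. The block and tip box are undisturbed, and the timer stands in the dock. Taking the vial.

Emit:
{"api": "drive_tool", "payload": {
  "series": "-1 -0.0015 0.0015 -0.04 0; -1 -0.0015 0.0015 -0.08 0; -1 -0.0015 0.0015 -0.11 0; -1 -0.0015 0.0015 -0.131 0; -1 -0.0015 0.0015 -0.131 0; -0.3 -0.0015 0.0015 -0.131 0; 0.2 -0.0015 0.0015 -0.131 0; 0.7 -0.0015 0.0015 -0.131 0; 0.7 -0.0015 0.0015 -0.131 0; 0.7 -0.0015 0.0015 -0.131 0",
  "grip_force": 25
}}

```text
time: 10.5
tcp_pos: [0.4384, 0.0413, 0.0921]
orientation: [[0.844, 0.537, 0.002], [0.537, -0.844, 0.0], [0.001, 0.001, -1.0]]
wrist_force: [-0.8, -0.3, 5.1]
finger_gap: 0.305
```

Emit:
{"api": "drive_tool", "payload": {
  "series": "0.7 0 0 0.015 0; 0.7 0 0 0.05 0; 0.7 0 0 0.1 0; 0.7 0.007 -0.05 0.11 0; 0.7 0.015 -0.11 0.11 0; 0.7 0.023 -0.17 0.11 0; 0.7 0.032 -0.23 0.11 0; 0.7 0.04 -0.29 0.11 0; 0.7 0.05 -0.35 0.11 0; 0.7 0.057 -0.405 0.11 0"
}}

```text
time: 11.75
tcp_pos: [0.4948, -0.3659, 0.2009]
orientation: [[0.844, 0.536, 0.0], [0.536, -0.844, 0.0], [0.0, -0.0, -1.0]]
wrist_force: [0.4, 0.1, -0.4]
finger_gap: 0.309
```

Emit:
{"api": "drive_tool", "payload": {
  "series": "0.7 0 0 0 0; 0.7 0 0 0 0; 0.7 0 0 0 0; 0.7 0 0 0 0; 0.7 0 0 0 0; 0.7 0 0 0 0; 0.7 0 0 0 0; 0.7 0 0 0 0; 0.7 0 0 0 0; 0.7 0 0 0 0"
}}

```text
time: 13.0
tcp_pos: [0.4947, -0.3638, 0.2013]
orientation: [[0.844, 0.537, -0.0], [0.537, -0.844, 0.0], [0.0, -0.0, -1.0]]
wrist_force: [0.3, 0.4, 0.0]
finger_gap: 0.308
```

```bash
python3 pw.py w6
python3 - <<'E'
from h import *
import pickle
for n in ('w6','t5'):
    im,d,p=pickle.load(open(n+'.pkl','rb')); W=cloud(p,d)
    hsv=cv2.cvtColor(im,cv2.COLOR_RGB2HSV); H,S,V=[hsv[...,i].astype(int) for i in range(3)]
    m=big((np.hypot(W[...,0]-.461,W[...,1]+.311)<.05)&(H<20)&(S>120)); q=planepts(p,m,.009)
    c,r=cv2.minEnclosingCircle((q[:,:2]*1000).astype(np.float32)); print(n,m.sum(),c,r,rect(q), cv2.fitEllipse((q[:,:2]*1000).astype(np.float32)))
E
```

```text
13.0 [ 0.4947 -0.3638  0.2013] yaw 32.44883568963389 0.3077591224479015 [0.3 0.4 0. ]
w6 3363 (456.3485412597656, -305.76165771484375) 28.790733337402344 (array([ 456.5, -306.3]), array([55.9, 56. ]), -41.8) ((456.5297546386719, -306.11639404296875), (55.175777435302734, 56.09062576293945), 0.4380970299243927)
t5 495 (453.7209167480469, -306.7738037109375) 28.97015953063965 (array([ 454.7, -306.7]), array([54.2, 55.9]), 47.7) ((454.7353210449219, -307.0165710449219), (53.63721466064453, 55.85078048706055), 8.476784706115723)
```

View pics/w6.png

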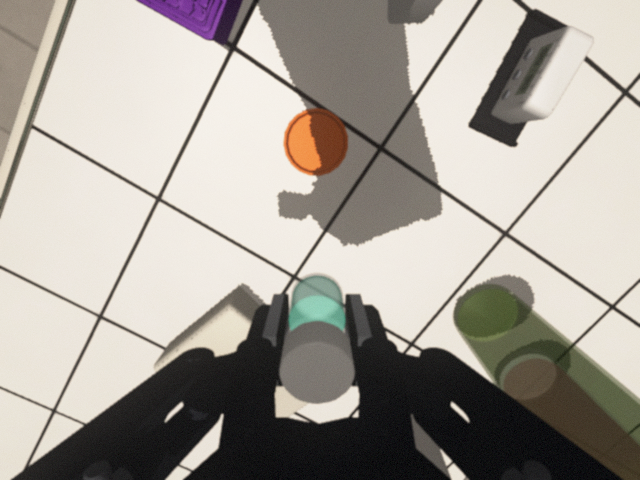

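The dish is at (315,142) in the image, which is (456, −306) mm. The timer stands in the dock at upper right. Placing the vial.

Emit:
{"api": "drive_tool", "payload": {
  "series": "0.7 -0.02 0.03 0 0; 0.7 -0.0387 0.0571 0 0; 0.7 -0.0387 0.0571 -0.04 0; 0.7 -0.0387 0.0571 -0.08 0; 0.7 -0.0387 0.0571 -0.115 0; 0.7 -0.0387 0.0571 -0.135 0; 0.7 -0.0387 0.0571 -0.146 0; 0.7 -0.0387 0.0571 -0.152 0; 0.7 -0.0387 0.0571 -0.153 0; 0.7 -0.0387 0.0571 -0.153 0"
}}

```text
time: 14.3
tcp_pos: [0.4566, -0.307, 0.049]
orientation: [[0.844, 0.537, 0.001], [0.537, -0.844, -0.001], [0.001, 0.001, -1.0]]
wrist_force: [0.1, 0.1, -0.4]
finger_gap: 0.305
```

Emit:
{"api": "drive_tool", "payload": {
  "series": "0.7 0 0 -0.0015 0; 0.7 0 0 -0.0025 0; 0.7 0 0 -0.003 0; 0.7 0 0 -0.003 0; 0.3 0 0 -0.003 0; 0.1 0 0 -0.003 0; -0.1 0 0 -0.003 0; -0.3 0 0 -0.003 0; -0.3 0 0 0.015 0; -0.3 0 0 0.06 0"
}}

```text
time: 15.55
tcp_pos: [0.4543, -0.3055, 0.1069]
orientation: [[0.844, 0.537, -0.005], [0.537, -0.844, 0.003], [-0.002, -0.005, -1.0]]
wrist_force: [0.1, -0.9, 0.8]
finger_gap: 0.651
```

Emit:
{"api": "drive_tool", "payload": {
  "series": "-0.3 0 0 0.04 0; -1 0 0 0.09 0; -1 0.002 0.05 0.1 0; -1 0.005 0.1 0.1 0; -1 0.008 0.15 0.1 -1; -1 0.01 0.2 0.1 -1; -1 0.013 0.25 0.1 -1; -1 0.016 0.3 0.1 -1; -1 0.016 0.3 0.1 -1; -1 0.016 0.3 0.1 -1"
}}

```text
time: 16.8
tcp_pos: [0.472, -0.0069, 0.2083]
orientation: [[0.853, 0.522, -0.0], [0.522, -0.853, -0.001], [-0.0, 0.0, -1.0]]
wrist_force: [-0.3, -0.0, -0.2]
finger_gap: 0.998
```

```bash
python3 pw.py w7
cat >> m5.py <<'E'
rep('vial2',near(.456,-.306,.04)&(z>.055),.064)
E
python3 m5.py w7;  python3 - <<'E'
from h import *; import pickle
x=cap('top'); save('t7',x[0]); pickle.dump(x,open('t7.pkl','wb'))
E
python3 m5.py t7
```

```text
16.8 [ 0.472  -0.0069  0.2083] yaw 31.488340050697285 0.9983906290478023 [-0.3 -0.  -0.2]
vial none
block 2980 0.08 (array([471.8,  -6.7]), array([46.7, 64.7]), 30.7) (array([471.9,  -7.1]), array([46.6, 65.2]), 30.9)
box 6439 0.052 (array([459.2,  10.3]), array([ 68.2, 112.3]), 32.1) (array([459.1,   9.7]), array([ 68.5, 113.1]), 32.3)
timer 834 0.0562 (array([ 571.7, -161.7]), array([23.8, 47.7]), 9.5) (array([ 572., -164.]), array([22. , 43.1]), 9.9)
vial2 93 0.0652 (array([ 449. , -315.1]), array([ 7.4, 23.1]), 40.5) (array([ 447.9, -312.8]), array([ 7.8, 21.8]), 39.0)
vial none
block none
box none
timer 259 0.0545 (array([ 571.8, -173.1]), array([22.6, 57.9]), 9.8) (array([ 573.4, -172.1]), array([20., 55.]), 9.7)
vial2 132 0.0628 (array([ 453.9, -308.3]), array([25.7, 26.3]), -89.0) (array([ 455.2, -307.8]), array([22.6, 25.2]), 22.3)
```

Emit:
{"api": "drive_tool", "payload": {
  "series": "-1 0 0 -0.04 -0.4; -1 0 0 -0.08 -0.4; -1 0 0 -0.105 -0.4; -1 0 0 -0.12 -0.4; -1 0 0 -0.1285 -0.4; -1 0 0 -0.1285 -0.4; -0.4 0 0 -0.1285 -0.4; 0.1 0 0 -0.1285 -0.4; 0.4 0 0 -0.1285 -0.4; 0.4 0 0 -0.1285 -0.4",
  "grip_force": 50
}}

```text
time: 18.15
tcp_pos: [0.4729, -0.0067, 0.0807]
orientation: [[0.857, 0.516, 0.002], [0.516, -0.857, -0.0], [0.002, 0.001, -1.0]]
wrist_force: [0.2, -0.3, 6.8]
finger_gap: 0.548
```

Emit:
{"api": "drive_tool", "payload": {
  "series": "0.4 0 0 0 0; 0.4 0 0 0 0; 0.4 0 0 0 0; 0.4 0 0 0.005 0; 0.4 0 0 0.015 0; 0.4 0 0 0.03 0; 0.4 0 0 0.05 0; 0.4 0 0 0.07 0; 0.4 0 0 0.1 0; 0.4 0 0 0.1 0"
}}

```text
time: 19.4
tcp_pos: [0.4738, -0.0066, 0.182]
orientation: [[0.857, 0.516, 0.005], [0.516, -0.857, -0.0], [0.004, 0.003, -1.0]]
wrist_force: [0.1, -0.7, -2.0]
finger_gap: 0.547
```

```bash
python3 pw.py w8; python3 m5.py w8
```

```text
19.4 [ 0.4738 -0.0066  0.182 ] yaw 31.05842682817241 0.5473273632122295 [ 0.1 -0.7 -2. ]
vial none
block 16949 0.1811 (array([505.7, -59.8]), array([ 88.4, 134.5]), 30.9) 
box 10199 0.0527 (array([451. ,  23.3]), array([68.1, 81.7]), 32.1) (array([450.9,  22.7]), array([68.4, 82.5]), 32.2)
timer 363 0.055 (array([ 566.7, -146.7]), array([19.9, 24.9]), -59.2) (array([ 566.6, -148.5]), array([13.6, 25.2]), -50.6)
vial2 59 0.0584 (array([ 459.3, -287.7]), array([ 9.2, 10.9]), -59.3) (array([ 461.3, -296.3]), array([1.8, 9.4]), 66.5)
```

View pics/w8.png

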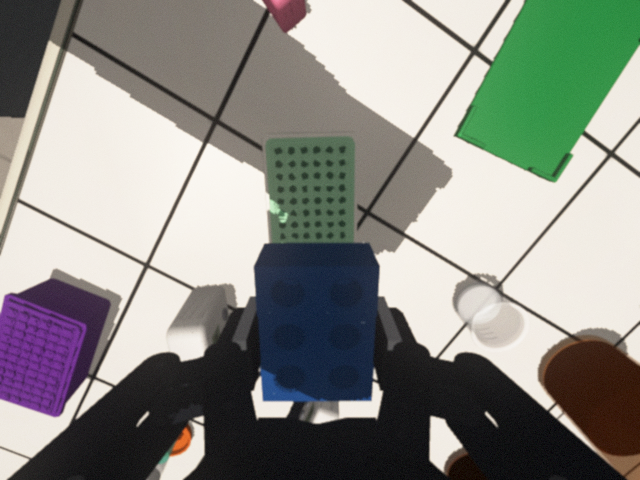

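The block is held squarely and the box hasn't moved. Going towards the heater and stopping short to see the plate.

Emit:
{"api": "drive_tool", "payload": {
  "series": "0.4 -0.01 0.03 0.01 -6; 0.4 -0.02 0.06 0.02 -13; 0.4 -0.035 0.1 0.02 -21; 0.4 -0.05 0.14 0.02 -29; 0.4 -0.065 0.18 0.02 -37; 0.4 -0.076 0.21 0.02 -44; 0.4 -0.076 0.21 0.02 -49.6; 0.4 -0.076 0.21 0.02 -49.6; 0.4 -0.076 0.21 0.02 -49.6; 0.4 -0.076 0.21 0.02 -49.6"
}}

```text
time: 20.7
tcp_pos: [0.396, 0.2029, 0.1995]
orientation: [[0.948, -0.318, -0.001], [-0.318, -0.948, -0.0], [-0.0, 0.0, -1.0]]
wrist_force: [-0.2, 0.3, -2.4]
finger_gap: 0.552
```

```bash
python3 pw.py w9
python3 - <<'E'
from h import *
import pickle
for n in ('w9','top'):
    im,d,p=pickle.load(open(n+'.pkl','rb')); W=cloud(p,d)
    hsv=cv2.cvtColor(im,cv2.COLOR_RGB2HSV); V=hsv[...,2].astype(int)
    near=(abs(W[...,0]-.4264)<.07)&(abs(W[...,1]-.3014)<.08)
    m=big(near&(V<100)&(abs(W[...,2]-.042)<.006)); print(n,m.sum(),np.median(W[m][:,2]),rect(planepts(p,m,.042)))
    w=W[near&(abs(W[...,2]-.04)<.007)]; print('body',rect(w))
E
```

```text
20.7 [0.396  0.2029 0.1995] yaw -18.55298001352338 0.5521788047307754 [-0.2  0.3 -2.4]
w9 12210 0.04264916621148104 (array([427.5, 303.3]), array([77.7, 96.6]), -18.6)
body (array([423.3, 305.8]), array([ 99.3, 122.8]), -18.6)
top 1544 0.04146171271296325 (array([426.5, 301.8]), array([76.8, 97.9]), -18.5)
body (array([424. , 305.5]), array([ 99. , 122.7]), -18.7)
```

View pics/w9.png

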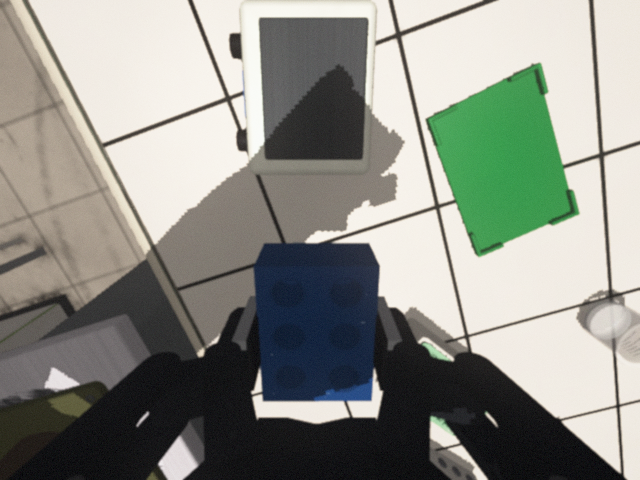

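The heater plate is at (313,88) in the image, which is (427, 303) mm. Lowering the block onto it.

Emit:
{"api": "drive_tool", "payload": {
  "series": "0.4 0.01 0.04 0 0; 0.4 0.022 0.08 0 0; 0.4 0.031 0.0999 -0.02 0; 0.4 0.031 0.0999 -0.05 0; 0.4 0.031 0.0999 -0.08 0; 0.4 0.031 0.0999 -0.105 0; 0.4 0.031 0.0999 -0.118 0; 0.4 0.031 0.0999 -0.124 0; 0.4 0.031 0.0999 -0.124 0; 0.4 0.031 0.0999 -0.124 0"
}}

```text
time: 22.0
tcp_pos: [0.4278, 0.3037, 0.0767]
orientation: [[0.948, -0.318, 0.002], [-0.318, -0.948, 0.001], [0.001, -0.002, -1.0]]
wrist_force: [0.2, -0.2, -2.5]
finger_gap: 0.549
```

Run:
```python
from h import *
s=env.state(); print(s['tcp_pos'],np.degrees(np.arctan2(s['orientation'][1,0],s['orientation'][0,0])),s['wrist_force'])
```

```text
[0.42776088 0.30370816 0.07673283] -18.546802793324577 [ 0.19172706 -0.17002747 -2.49580083]
```

Emit:
{"api": "drive_tool", "payload": {
  "series": "0.4 -0.0006 -0.0008 -0.002 0; 0.4 -0.0006 -0.0008 -0.004 0; 0.4 -0.0006 -0.0008 -0.0055 0; 0.4 -0.0006 -0.0008 -0.006 0; 0.4 -0.0006 -0.0008 -0.006 0; 0.4 -0.0006 -0.0008 -0.006 0; 0.2 -0.0006 -0.0008 -0.006 0; 0 -0.0006 -0.0008 -0.006 0; -0.3 -0.0006 -0.0008 -0.006 0; -0.5 -0.0006 -0.0008 -0.006 0"
}}

```text
time: 23.25
tcp_pos: [0.4267, 0.3026, 0.0699]
orientation: [[0.948, -0.318, 0.001], [-0.318, -0.948, 0.0], [0.0, -0.001, -1.0]]
wrist_force: [0.8, -0.1, -0.3]
finger_gap: 0.753
```

Emit:
{"api": "drive_tool", "payload": {
  "series": "-0.8 0 0 0 0; -0.8 0 0 0.005 0; -0.8 0 0 0.03 0; -0.8 0 0 0.06 0; -1 0 0 0.1 0; -1 0 -0.03 0.13 8; -1 0 -0.06 0.13 16; -1 0 -0.09 0.13 24; -1 0 -0.12 0.13 32; -1 0 -0.15 0.13 40"
}}

```text
time: 24.5
tcp_pos: [0.4264, 0.1515, 0.2001]
orientation: [[0.929, 0.37, 0.0], [0.37, -0.929, 0.0], [0.0, 0.0, -1.0]]
wrist_force: [0.1, -0.6, 0.5]
finger_gap: 1.001
```

```bash
python3 pw.py w10
python3 - <<'E'
from h import *; import pickle
x=cap('top'); save('t10',x[0]); pickle.dump(x,open('t10.pkl','wb'))
E
cat >> m5.py <<'E'
rep('block2',near(.427,.303,.05)&(H>95)&(H<125)&(S>100),.070)
E
python3 m5.py w10;python3 m5.py t10
```

```text
24.5 [0.4264 0.1515 0.2001] yaw 21.727392150317254 1.0011511007288934 [ 0.1 -0.6  0.5]
vial none
block none
box 7038 0.0528 (array([458.6,  13.6]), array([ 68.9, 114.8]), 32.0) (array([458.8,  10.4]), array([ 68.9, 115.2]), 32.1)
timer none
vial2 none
block2 7433 0.0702 (array([425.6, 299.5]), array([48.6, 68.2]), -18.1) (array([425.8, 301.4]), array([48. , 63.7]), -18.4)
vial none
block none
box 1588 0.051 (array([456.6,   8.1]), array([ 69.4, 112.8]), 31.6) (array([458.6,   9.1]), array([ 66.3, 113. ]), 32.7)
timer 264 0.0543 (array([ 571.6, -172.9]), array([23. , 58.4]), 9.8) (array([ 573.7, -172.3]), array([20. , 56.3]), 10.2)
vial2 137 0.0634 (array([ 453.4, -307.7]), array([26.5, 26.6]), 47.6) (array([ 455.1, -307.5]), array([23.6, 25.4]), 39.0)
block2 none
```

View pics/t10.png

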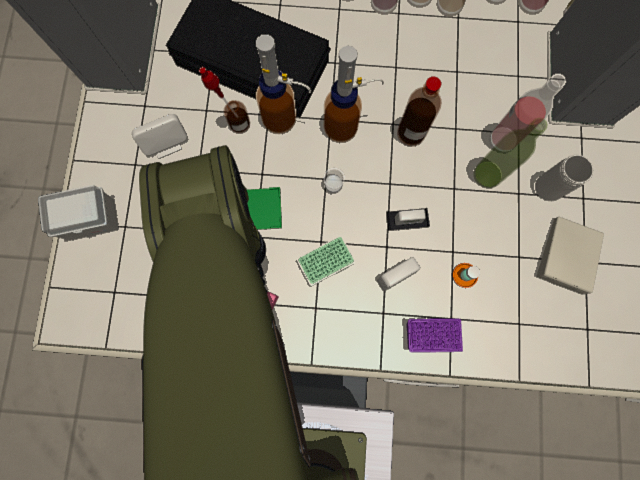

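The block sits centred on the heater (425.8, 301.4 against 427, 303, same yaw), and the timer and vial are in place. Now the tip box at (459, 10), yaw 32.2°.

Emit:
{"api": "drive_tool", "payload": {
  "series": "-1 0.01 -0.04 0 5; -1 0.02 -0.09 0 10.5; -1 0.0325 -0.1416 0 10.5; -1 0.0325 -0.1416 -0.03 10.5; -1 0.0325 -0.1416 -0.06 10.5; -1 0.0325 -0.1416 -0.08 10.5; -1 0.0325 -0.1416 -0.08 10.5; -1 0.0325 -0.1416 -0.08 10.5; -1 0.0325 -0.1416 -0.08 10.5; -1 0.0325 -0.1416 -0.08 10.5"
}}

```text
time: 25.85
tcp_pos: [0.4596, 0.011, 0.1206]
orientation: [[0.848, 0.529, 0.002], [0.529, -0.848, 0.0], [0.001, 0.001, -1.0]]
wrist_force: [-0.0, 0.7, -0.6]
finger_gap: 0.998
```

```bash
python3 pw.py w11; python3 m5.py w11 | grep box
```

```text
25.85 [0.4596 0.011  0.1206] yaw 31.954797308787747 0.9981747581125431 [-0.   0.7 -0.6]Traceback (most recent call last):
  File "m5.py", line 11, in <module>
    rep('block',near(.472,-.01,.06)&(H>95)&(H<125)&(S>100)&(z>.072),.080)
    ~~~^^^^^^^^^^^^^^^^^^^^^^^^^^^^^^^^^^^^^^^^^^^^^^^^^^^^^^^^^^^^^^^^^^
  File "m5.py", line 9, in rep
    m=big(m); w=W[m]; w=w[abs(w[:,2]-zz)<.006]; print(k,m.sum(),np.median(z[m]).round(4),rect(planepts(p,m,zz)),rect(w) if len(w) else '')
  File "h.py", line 21, in big
    n,l,s,c=cv2.connectedComponentsWithStats(m); i=1+np.argmax(s[1:,4]); return l==i
                                                     ~~~~~~~~~^^^^^^^^^
    return _wrapfunc(a, 'argmax', axis=axis, out=out, **kwds)
    return bound(*args, **kwds)
ValueError: attempt to get argmax of an empty sequence
```

View pics/w11.png

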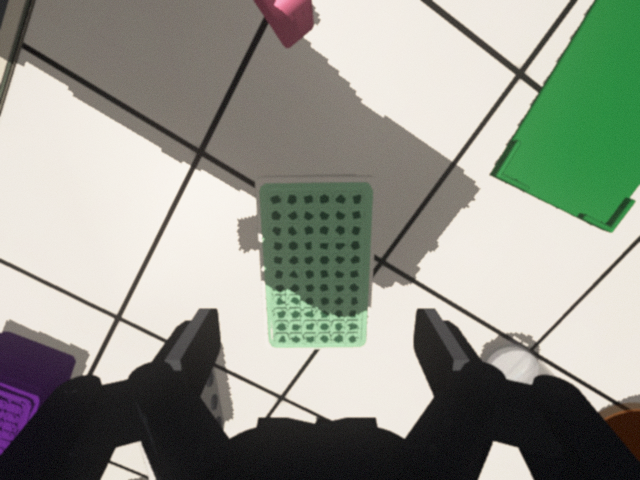

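The box is centred between the fingers (u≈317). Descending and gripping.

Emit:
{"api": "drive_tool", "payload": {
  "series": "-1 -0.0005 -0.001 -0.02 0.2; -1 -0.0005 -0.001 -0.04 0.2; -1 -0.0005 -0.001 -0.06 0.2; -1 -0.0005 -0.001 -0.075 0.2; -1 -0.0005 -0.001 -0.0885 0.2; -1 -0.0005 -0.001 -0.0885 0.2; -0.6 -0.0005 -0.001 -0.0885 0.2; 0 -0.0005 -0.001 -0.0885 0.2; 0 -0.0005 -0.001 -0.0885 0.2; 0 -0.0005 -0.001 -0.0885 0.2",
  "grip_force": 50
}}

```text
time: 27.15
tcp_pos: [0.4592, 0.0099, 0.032]
orientation: [[0.847, 0.532, 0.002], [0.532, -0.847, 0.0], [0.001, 0.001, -1.0]]
wrist_force: [0.4, 0.5, 6.0]
finger_gap: 0.798
```

Emit:
{"api": "drive_tool", "payload": {
  "series": "0 0 0 0 0; 0 0 0 0 0; 0 0 0 0 0; 0 0 0 0.005 0; 0 0 0 0.015 0; 0 0 0 0.03 0; 0 0 0 0.05 0; 0 0 0 0.08 0; 0 0 0 0.1 0; 0 0 0 0.1 0"
}}

```text
time: 28.4
tcp_pos: [0.4597, 0.0099, 0.133]
orientation: [[0.847, 0.532, 0.004], [0.532, -0.847, 0.0], [0.003, 0.002, -1.0]]
wrist_force: [0.6, 0.9, -1.2]
finger_gap: 0.795
```

```bash
cat > tray.py <<'E'
from h import *
import pickle,sys
for n in sys.argv[1:]:
    im,d,p=pickle.load(open(n+'.pkl','rb')); W=cloud(p,d)
    hsv=cv2.cvtColor(im,cv2.COLOR_RGB2HSV); H,S,V=[hsv[...,i].astype(int) for i in range(3)]
    m=big((np.hypot(W[...,0]-.57,W[...,1]-.192)<.11)&(H>45)&(H<85)&(S>150)&(W[...,2]<.02))
    print(n,m.sum(),np.median(W[m][:,2]).round(4),rect(planepts(p,m,.007)),rect(W[m]))
E
python3 tray.py w5 w9 top w1; python3 pw.py w12
```

```text
w5 9829 0.0046 (array([573.1, 199.3]), array([ 87.9, 122.8]), 8.3) (array([503.1, 188.4]), array([124.3, 239.7]), -80.5)
w9 7755 0.0048 (array([580.8, 186.6]), array([ 82. , 114.3]), 0.2) (array([539. , 230.7]), array([100.3, 234.2]), 44.3)
top 2347 0.0035 (array([569.2, 190.9]), array([ 96. , 138.2]), 8.1) (array([449.5, 147.7]), array([152.9, 378.6]), -70.3)
w1 2787 0.0046 (array([577.2, 198.1]), array([77.3, 87. ]), -17.5) (array([525.7, 133.7]), array([ 90.7, 257.7]), -37.8)
28.4 [0.4597 0.0099 0.133 ] yaw 32.15807228068294 0.7947970559117288 [ 0.6  0.9 -1.2]
```

Emit:
{"api": "drive_tool", "payload": {
  "series": "0 0.01 0.005 0.02 -4; 0 0.03 0.015 0.03 -8; 0 0.05 0.03 0.03 -12; 0 0.07 0.045 0.03 -16; 0 0.09 0.06 0.03 -20; 0 0.11 0.075 0.03 -24; 0 0.1245 0.075 0.03 -24; 0 0.1245 0.075 0.03 -24; 0 0.1245 0.075 0.03 -24; 0 0.1245 0.075 0.03 -24"
}}

```text
time: 29.7
tcp_pos: [0.5819, 0.0846, 0.1609]
orientation: [[0.99, 0.142, -0.001], [0.142, -0.99, -0.0], [-0.001, -0.0, -1.0]]
wrist_force: [-1.0, -0.3, -1.3]
finger_gap: 0.796
```

```bash
sed -i 's/S>150/S>110/' tray.py; python3 pw.py w13; python3 tray.py w13
```

```text
29.7 [0.5819 0.0846 0.1609] yaw 8.141231287381753 0.7955076910615222 [-1.  -0.3 -1.3]
w13 23749 0.0047 (array([573.3, 185.9]), array([ 96.8, 125.8]), 7.8) (array([573.2, 186.7]), array([ 96.2, 126.6]), 7.9)
```

View pics/w13.png

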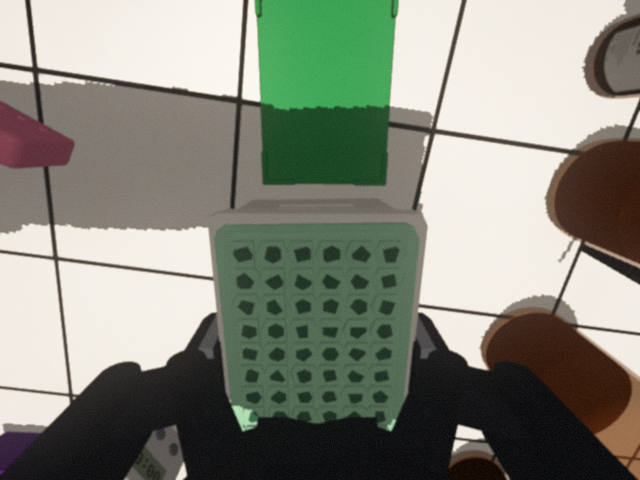

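The tray's near end shows at v≈185; extending that to the given 142 mm puts the centre at (572, 193) mm, matching the other views.

Emit:
{"api": "drive_tool", "payload": {
  "series": "0 -0.005 0.04 0 -0.2; 0 -0.01 0.08 0 -0.2; 0 -0.0102 0.1082 0 -0.2; 0 -0.0102 0.1082 -0.03 -0.2; 0 -0.0102 0.1082 -0.06 -0.2; 0 -0.0102 0.1082 -0.085 -0.2; 0 -0.0102 0.1082 -0.1 -0.2; 0 -0.0102 0.1082 -0.11 -0.2; 0 -0.0102 0.1082 -0.115 -0.2; 0 -0.0102 0.1082 -0.115 -0.2"
}}

```text
time: 31.0
tcp_pos: [0.573, 0.1931, 0.0466]
orientation: [[0.99, 0.138, 0.0], [0.138, -0.99, 0.0], [0.0, -0.0, -1.0]]
wrist_force: [0.3, 0.5, -1.6]
finger_gap: 0.796
```

```bash
python3 pw.py w14
```

```text
31.0 [0.573  0.1931 0.0466] yaw 7.950473966465543 0.7957301521347513 [ 0.3  0.5 -1.6]
```

View pics/w14.png

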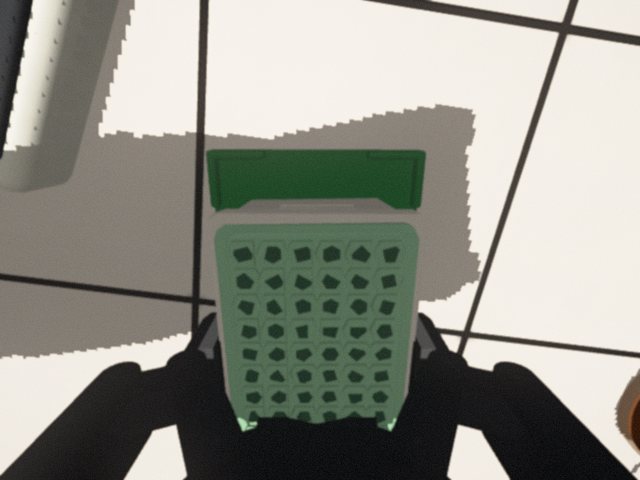

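The box is centred laterally over the tray (both at u≈316). Lowering and releasing.

Emit:
{"api": "drive_tool", "payload": {
  "series": "0 -0.0005 0 -0.003 0; 0 -0.0005 0 -0.006 0; 0 -0.0005 0 -0.009 0; 0 -0.0005 0 -0.0105 0; 0 -0.0005 0 -0.011 0; 0 -0.0005 0 -0.011 0; 0 -0.0005 0 -0.011 0; -0.6 -0.0005 0 -0.011 0; -1 -0.0005 0 -0.011 0; -1 -0.0005 0 -0.011 0"
}}

```text
time: 32.3
tcp_pos: [0.5725, 0.1931, 0.0352]
orientation: [[0.99, 0.138, 0.0], [0.138, -0.99, 0.0], [0.0, -0.0, -1.0]]
wrist_force: [0.5, -0.2, -0.6]
finger_gap: 1.003
```

Emit:
{"api": "drive_tool", "payload": {
  "series": "-1 0 0 0 0; -1 0 0 0.01 0; -1 0 0 0.04 0; -1 0 0 0.08 0; -1 0 0 0.12 0; -1 0 -0.05 0.18 0; -1 -0.02 -0.1 0.2 0; -1 -0.06 -0.15 0.22 0; -1 -0.1 -0.2 0.24 0; -1 -0.14 -0.24 0.24 0"
}}

```text
time: 33.55
tcp_pos: [0.4393, -0.0409, 0.2767]
orientation: [[0.99, 0.139, 0.004], [0.139, -0.99, -0.001], [0.004, 0.001, -1.0]]
wrist_force: [1.0, -1.9, 0.7]
finger_gap: 1.002
```

Emit:
{"api": "drive_tool", "payload": {
  "series": "-1 -0.03 -0.04 0 0; -1 -0.06 -0.08 0 0; -1 -0.08 -0.12 0 0; -1 -0.08 -0.12 0 0; -1 -0.08 -0.12 0 0; -1 -0.08 -0.12 0 0; -1 -0.08 -0.12 0 0; -1 -0.08 -0.12 0 0; -1 -0.08 -0.12 0 0; -1 -0.08 -0.12 0 0"
}}

```text
time: 34.8
tcp_pos: [0.3594, -0.1593, 0.2745]
orientation: [[0.99, 0.139, -0.0], [0.139, -0.99, 0.0], [-0.0, -0.0, -1.0]]
wrist_force: [0.3, 1.0, 0.0]
finger_gap: 1.0
```

```bash
python3 pw.py w15
python3 - <<'E'
from h import *; import pickle
for n in ('top','side'):
    x=cap(n); save(n+'F',x[0]); pickle.dump(x,open(n+'F.pkl','wb'))
o=np.zeros((600,800,3),np.uint8)
a=cv2.imread('pics/topF.png')[150:330,140:500]; o[:360,:720]=cv2.resize(a,(720,360),interpolation=cv2.INTER_CUBIC)
b=cv2.imread('pics/sideF.png')[210:410,180:400]; o[360:,:264]=cv2.resize(b,(264,240)); 
c=cv2.imread('pics/w15.png'); o[360:,300:620]=cv2.resize(c,(320,240)); cv2.imwrite('pics/final.png',o)
E
cat > m6.py <<'E'
exec(open('m5.py').read().split("rep('vial'")[0])
rep('timer',near(.575,-.172,.06)&(z>.048)&(z<.066),.056)
rep('vial',near(.456,-.306,.04)&(z>.055)&(z<.075),.064)
rep('block',near(.427,.303,.05)&(H>95)&(H<125)&(S>100),.070)
rep('box',near(.572,.193,.09)&(z>.048)&(z<.064),.056)
rep('beaker',near(.646,.002,.05)&(z>.03),.05)
E
python3 m6.py topF
```

```text
34.8 [ 0.3594 -0.1593  0.2745] yaw 7.966766079903302 0.9997644663939359 [0.3 1.  0. ]
timer 266 0.0541 (array([ 571.8, -172.9]), array([23.1, 58.1]), 9.0) (array([ 573.2, -172.4]), array([20. , 56.2]), 9.8)
vial none
block 740 0.0681 (array([424.2, 296.5]), array([48.4, 71. ]), -18.4) (array([426.4, 301.2]), array([47.4, 62.7]), -18.4)
box 1521 0.055 (array([568.7, 188.9]), array([ 70.3, 111.1]), 6.8) (array([570.3, 191.2]), array([ 67.6, 109.8]), 7.4)
beaker 133 0.0437 (array([653.7,   2.9]), array([32.2, 48.7]), -7.9) (array([654.8,   4. ]), array([29.5, 46. ]), -8.7)
```

View pics/final.png

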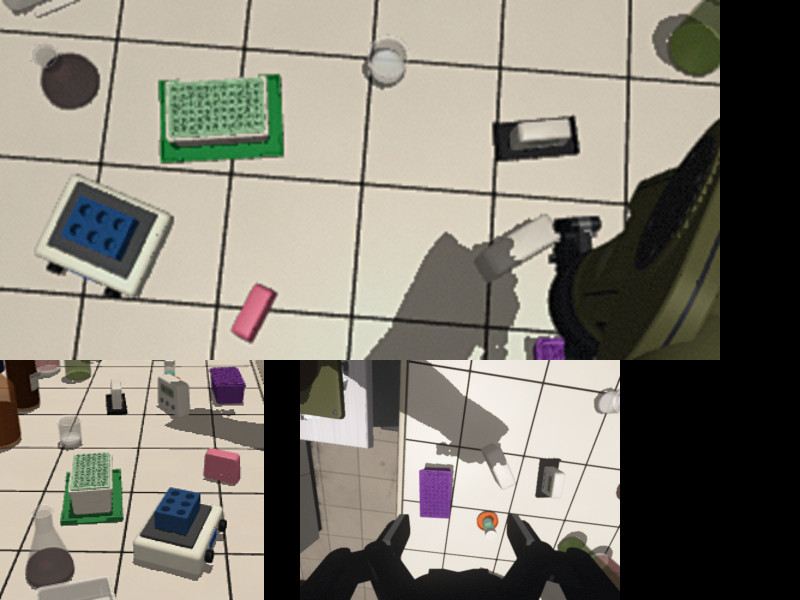

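```bash
python3 m6.py w15
python3 - <<'E'
from h import *
a=cv2.imread('pics/top.png').astype(int);b=cv2.imread('pics/topF.png').astype(int)
for n,(u0,u1,v0,v1) in dict(beaker=(318,350,165,197),flask=(150,195,165,207)).items(): print(n,abs(a-b)[v0:v1,u0:u1].mean())
print(env.hand_in())
E
```

```text
timer 1229 0.056 (array([ 572.2, -172.4]), array([25.8, 58.8]), 9.8) (array([ 573.3, -172.8]), array([22.9, 58.1]), 10.2)
vial 471 0.0646 (array([ 454.9, -305.9]), array([26.3, 33. ]), 12.1) (array([ 454.6, -307. ]), array([25.3, 26.3]), 18.2)
block none
box none
beaker 898 0.0418 (array([624.8,  -4.4]), array([24.8, 44.1]), 24.8) (array([628.8,  -2. ]), array([15.4, 41.8]), 21.4)
beaker 22.515950520833332
flask 18.240917107583773
the job is handed in; nothing more can be done
None
```

The pile is apart and the job is handed in at about 35 s of the 128 s. I took the timer, vial, block and tip box from the top down, in that order. Each was set upright on its own place.

| Thing | Final position (mm) and yaw | Its place | Offset |
|---|---|---|---|
| Timer | (573, −172.5), 10° | dock (575.5, −172), 9.8° | about 2.5 mm |
| Vial | (454.6, −307) | dish (456, −306.4) | about 1.5 mm |
| Block | (426.4, 301.2), −18.4° | heater plate (427, 303), −18.6° | about 2 mm |
| Tip box | (570.3, 191.2), 7.4° | tray (569.7, 191.4), 7.8°, same camera | about 1 mm |

- **Timer and vial:** both stand, with top heights of 56 and 65 mm as expected.
- **Look-alikes:** the gripper never touched the larger white timer, the pink timer or the purple box.
- **Beaker and flask:** by eye they show at the same pixels as at the start, (333,182) and (175,189). My before/after picture difference there was not near zero (mean 18–23 grey levels). I put that down to a brightness change, but I did not check it before handing in. The depth fits on the beaker glass also scattered by a few centimetres, so they neither confirm nor rule out that it stayed put.
- **One check failed:** the arm hid the vial in the last top view, so its final position comes from the wrist camera only.
- **Pictures:** I viewed 15, one over the 14 allowed.

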